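# Stand the purple driver in its charging cup

### The job

Take the purple cordless driver from its sloping rest and stand it upright in the white charging cup, steel shank down, with the shank fully home in the socket hole in the cup's floor; the socket sits off-centre and may point any way round, so feel for it (or look down into the cup). Be gentle, never force the shank against the floor of the cup, and guide it home in the gripper instead of dropping it in. Let go of it standing there and leave everything else where it is, including the black driver.

Things in the scene. Friction and masses are not known exactly. Their poses are not given: they have to be found in the camera images.
- driver: Purple cordless driver, straight, 180 mm long, about 0.12 kg. Origin at the centre of the shank's tip; z axis runs along it to the handle's end. From the tip: round steel shank 12 mm thick, 70 mm long, end bevelled 2 mm over 3 mm; then a square handle 18 x 18 x 110 mm, faces square to its x and y axes. It starts lying in its rest, z axis 35 degrees above level, y axis level, handle up.
- driver_top (a point): Centre of the end of the purple driver's handle, 180 mm from the tip on the driver's z axis. At the start the last 58 mm of the handle stick out free of the rest.
- rest: Fixed aluminium channel on a dark 150 x 64 mm foot that holds the purple driver, sloping up at 35 degrees towards its x axis. Origin at the table surface; the driver's tip starts at x -80, y 0, z 27 mm. The channel is 34 mm wide outside, walls 5 mm, open above, and ends 122 mm along the driver from the tip. The driver lifts straight up out of it.
- cup: Fixed round white charging cup, origin at the table surface on its axis, z up. Outer diameter 72 mm (foot 88 mm, 8 mm high), rim 95 mm above the table, mouth 62 mm wide inside, flat floor 50 mm above the table. Its reported yaw says nothing of the socket's direction.
- driver2: Black cordless driver of the same shape and size with yellow bands; not wanted, leave it in its rest. Origin at the shank's tip, z axis towards the handle's end.
- rest2: Fixed rest of the black driver, same shape as the purple driver's rest.
- white_box: Loose open white cardboard box 75 x 170 x 45 mm high, bystander; origin at the centre of its underside.
- screw_jar: Loose small jar, 44 mm in diameter, 55 mm high, bystander; origin at the centre of its underside.
- case: Loose blue spectacle case 62 x 165 x 42 mm high, bystander; origin at the centre of its underside.
- frame_a: Loose purple spectacle frame standing on rims and temple ends, 125 mm wide, 135 mm deep along +x, 44 mm high, bystander; origin under the middle of its front.
- parts_tray: Loose blue divided tray 100 x 140 x 28 mm high, bystander; origin at the centre of its underside.
- mug: Loose white mug 76 mm in diameter, 85 mm high, handle towards its +y, bystander; origin at the centre of its underside.
- cup_floor (a point): Centre of the cup's inner floor, 50 mm above the table. The floor is a dark insert (too stiff to turn) with one round socket hole 15 mm wide, bevelled 1.5 mm, 30 mm deep (bottom 20 mm above the table, white). The hole's centre lies 11 mm from the cup's axis in a direction that differs every time and is not reported: feel for it or look from above. Home, the driver has about 6 degrees of play.
Things that resemble listed ones, but are neither listed nor needed, are in the scene too. There is more than one size of the driver; the one meant has the size given above. Leave any yellow look-alike of the cup alone.

How it is judged:
On the way:
1. the purple driver is lifted clear of its rest (its tip more than 110 mm above the table) in the gripper (height (world z) of driver above 0.11 m and contact force between the fingers and driver above 1 N), for 0.2 s.
At the end, for the whole second after the job is handed in: The purple driver stands in the charging cup, shank down, the tip within 5 mm of the socket's bottom (20 mm above the table) and within 20 mm of the cup's axis, leaning less than 9 degrees, released and at rest (z of driver in the frame of cup between 0.015 and 0.025 m and horizontal distance between driver and cup below 0.02 m and z of driver_top in the frame of cup above 0.19 m and angle between driver's own z axis and vertical below 0.16 rad and linear speed of driver below 0.02 m/s and contact force between the fingers and driver below 0.1 N); the robot touches nothing.
It fails at once if the driver presses on the cup or its socket with more than 60 N (contact force between driver and cup above 60 N).
It fails at once if the driver is dropped into the cup (moving faster than 0.3 m/s inside it while not held) (horizontal distance between driver and cup below 0.035 m and z of driver in the frame of cup below 0.095 m and contact force between the fingers and driver below 0.1 N and linear speed of driver above 0.3 m/s).
It fails at once if the black driver or another bystander is moved by more than 20 mm (distance of any of driver2, white_box, screw_jar, case, frame_a, parts_tray, mug from where it was at the start of the episode above 0.02 m).
It also fails if it takes over 54 s, if anything falls off the work surface, if the arm or the gripper's body presses on something with over 40 N, if the wrist force passes 120 N, or if a joint passes its speed limit or range.

### The arm

A 6-joint arm with a two-finger parallel gripper is mounted at the origin on the work surface. World frame = base frame: x ahead of the robot, y to its left, z up, the work surface at z = 0. Lengths are in m, angles in rad, forces in N, time in s.
With the tool pointing down it reaches from about 0.35 to 0.975 m from the base axis. Payload 4.9 kg.
Tool frame: the origin (TCP) lies on the centre line of the jaws, within the pads' length; the fingertips stand 11 mm ahead of it and the grasp point (between the pads) lies 8 mm behind it; z points along the fingers, y is the direction in which the jaws open and shut (so a half turn about z gives the same grasp; the last joint's range is limited). The gripper opens to 85 mm and grips with 20 to 120 N. Pads are 22 mm wide; open, the fingers measure 114 mm over their backs; the gripper's body (76 mm by 85 mm) begins 54 mm behind the grasp point. The pads swing forward as they close: fully open they stand 13 mm farther back than shut.
Start: joints at [-1.374, 0.053, 1.613, -0, 1.476, -0.119], TCP at [0.194, -0.594, 0.242] pointing down, gripper open.
Joint ranges: [-3.01, 3.01], [-1.01, 2.22], [0.06, 2.58], [-1.02, 4.17], [0.09, 2.62], [-3.14, 3.14]. Speed limits (rad/s): [2.57, 2.57, 3.14, 3.14, 3.14, 3.14].

### API

Orientations are given as a rotation vector (axis times angle).
In Python, from station import ctrl gives the robot as it stands.
- The arm moves only by the tool send_rows, never from a script. Its argument "series" is a list of rows, each an object of numbers: "tx", "ty", "tz": the shift along the tool's x, y, z in cm; "wx", "wy", "wz": the turn, a rotation vector about the tool's x, y, z in rad; "jaw": the closure, from 0 (fully open) to 1 (shut). In form: [{"tx": .., "ty": .., "tz": .., "wx": .., "wy": .., "wz": .., "jaw": ..}, ...]. A call has 1 to 5 rows; each row shifts and turns the pose as measured when the row begins, along the tool's axes as they then stand; what a row does not reach is not made up. A row lasts 1/8 s, in which the tool goes at most 62.5 mm and 10.7 degrees, less where a joint would pass 70% of its speed; a pose out of reach is approached as far as the arm can. A call is refused whole if a number of a shift passes 6.25 or a number of a turn 0.188, either way. A call with a gripper value outside its range is refused whole. The fingers move at their own pace and stop on an object; "squeeze" is the grip in N (left out, the last holds). Time passes only in rows, so rows that do not move let the fingers close. It gives the time, the measured TCP pose, the force and the opening at its end, in the units of the state.
- ctrl.get_obs(): the state, without advancing time (a new reading comes with each control period).
- ctrl.get_image(name): name is "scene" or "side" or "wrist"; returns the picture (420x560x3 uint8, red, green, blue); there is no depth.
- ctrl.camera_info(name): a dict with "mtx" (3x3 intrinsics, pixels), "R" (3x3) and "t" (3): a world point X has camera coordinates R X + t. Camera axes: x right, y down, z forward; pixel columns grow to the right and rows downward; lengths in m; the calibration is good to about 2 mm. A picture is of the moment at which its call begins: read the wrist's pose just before it. camera_info takes no time and is no camera call; for the wrist camera it gives the pose at the moment of the call.
- ctrl.finish_job(): hands the job in, once; it reports no verdict.
The state is a dict: "t": time; "q": joint angles; "dq": joint speeds; "effort": joint torques, N m; "tool_pos": TCP position; "tool_rot": TCP orientation; "contact_force": force on the tool from outside, world axes, zero at the start; "wrist_torque": the same for the moment, N m; "opening": finger opening in m.
Only numpy, scipy, OpenCV 4.12 (cv2) and the standard library are available. Lean on these libraries where they do the work, as an engineer would, in place of code of your own. Each camera call takes 0.05 s, during which the arm holds its last target.

## Working session

There is one attempt and no reset: what is moved stays moved. The work goes in short steps, Python scripts to look and compute and a tool call to move; the robot and the scene stay as the last step left them, time stands still between calls to the robot, and variables do not carry over. Pictures are saved under pics/ and viewed, and the job is handed in when it is done.

Besides the shell and the picture viewer there is one more tool, called after "Request:" as a command line: name --argument value ..., lists and objects as JSON in quotes. send_rows: Moves the arm, as the interface text tells. Its arguments: {"type":"object","properties":{"series":{"type":"array"},"squeeze":{"type":"number"}},"required":["series"]}

```bash
ls; mkdir -p pics; python3 - <<'E'
from station import ctrl
import cv2
print(ctrl.get_obs())
for n in ["scene","side","wrist"]:
    ci=ctrl.camera_info(n); print(n,ci)
    cv2.imwrite(f"pics/{n}0.png",ctrl.get_image(n)[:,:,::-1])
E
```

```text
pics
{'t': 0.0, 'q': array([-1.37400088e+00,  5.33392181e-02,  1.61430956e+00,  2.73385353e-07,
        1.47599977e+00, -1.18985756e-01]), 'dq': array([-0.0010424 ,  0.00085   , -0.00095382,  0.00019059, -0.00035516,
       -0.0005098 ]), 'effort': array([-1.60863412e-03, -3.93684340e+01, -3.70178175e+01, -3.13030005e-04,
        6.93973299e-03,  1.48626276e-05]), 'tool_pos': array([ 0.19398885, -0.59349376,  0.24106464]), 'tool_rot': array([-3.10048607e+00, -4.93646519e-01,  1.25098096e-04]), 'contact_force': array([-0.17237518,  0.17568642,  0.99854886]), 'wrist_torque': array([ 0.00148108, -0.00285966, -0.04928594]), 'opening': 0.08550824371772235}
scene {'mtx': array([[379.25927927,   0.        , 279.63102391],
       [  0.        , 379.25927927, 208.21739028],
       [  0.        ,   0.        ,   1.        ]]), 'R': array([[-0.32238464,  0.94648616, -0.01523466],
       [ 0.75519906,  0.2474598 , -0.60699096],
       [-0.57073857, -0.20718977, -0.7945627 ]]), 't': array([ 0.19257508, -0.32699793,  1.49632864])}
side {'mtx': array([[542.39949339,   0.        , 278.16911089],
       [  0.        , 542.39949339, 214.80319289],
       [  0.        ,   0.        ,   1.        ]]), 'R': array([[ 0.61752697, -0.78653938,  0.0040302 ],
       [-0.45178419, -0.35888935, -0.81675546],
       [ 0.64385673,  0.50254775, -0.57696991]]), 't': array([-0.39074465,  0.31301056,  1.31493357])}
wrist {'mtx': array([[318.47803288,   0.        , 282.78284009],
       [  0.        , 318.47803288, 208.20513271],
       [  0.        ,   0.        ,   1.        ]]), 'R': array([[ 3.10547804e-01, -9.50557665e-01, -4.32913556e-04],
       [-9.12010268e-01, -2.98082663e-01,  2.81751659e-01],
       [-2.67950243e-01, -8.71025375e-02, -9.59487267e-01]]), 't': array([-0.62522052, -0.03633009,  0.37933089])}
```

View pics/scene0.png

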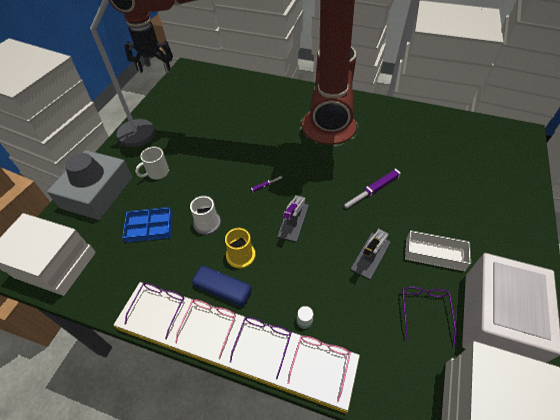

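View pics/side0.png

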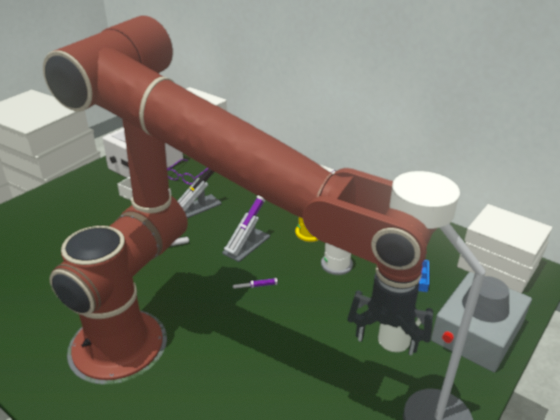

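View pics/wrist0.png

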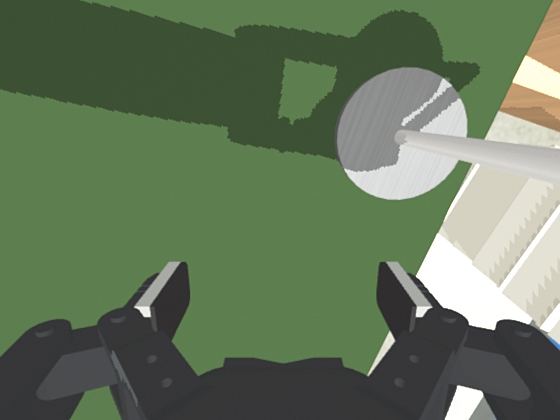

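```bash
python3 - <<'E'
import cv2
im=cv2.imread("pics/scene0.png")
c=im[155:275,170:330]; cv2.imwrite("pics/c1.png",cv2.resize(c,None,fx=5,fy=5,interpolation=cv2.INTER_CUBIC))
im=cv2.imread("pics/side0.png")
c=im[150:290,210:370]; cv2.imwrite("pics/c2.png",cv2.resize(c,None,fx=4,fy=4,interpolation=cv2.INTER_CUBIC))
E
```

```text
(no output)
```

View pics/c1.png

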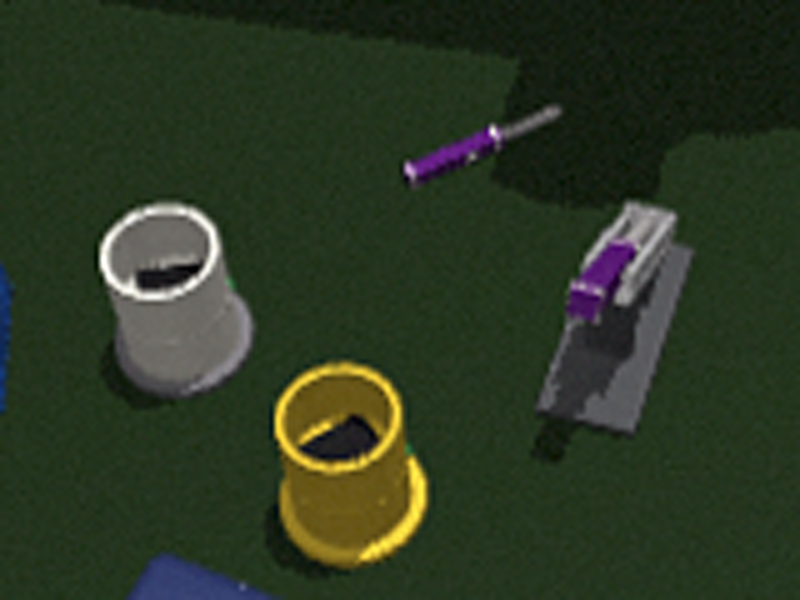

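View pics/c2.png

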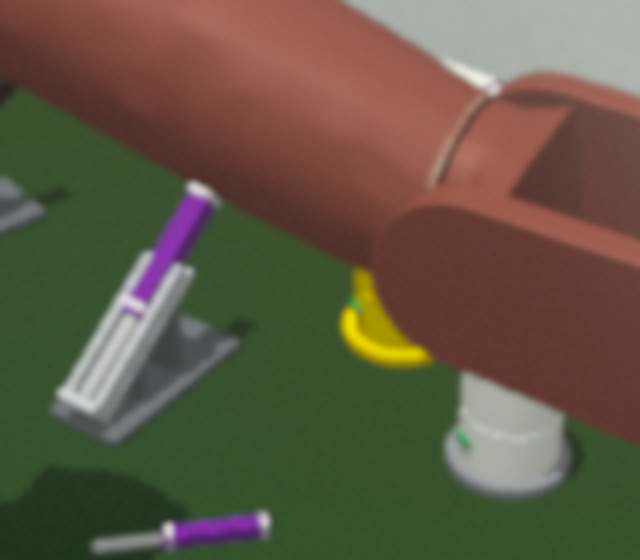

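```bash
cat > h.py <<'E'
from station import ctrl
import numpy as np, cv2
from scipy.spatial.transform import Rotation as Rn
def ray(n,u,v,ci=None):
    ci=ci or ctrl.camera_info(n); K,R,t=ci['mtx'],ci['R'],ci['t']
    o=-R.T@t; d=R.T@np.linalg.inv(K)@np.array([u,v,1]); return o,d/np.linalg.norm(d)
def atz(n,u,v,z,ci=None):
    o,d=ray(n,u,v,ci); return o+d*(z-o[2])/d[2]
def tri(*rs):
    A=0;b=0
    for o,d in rs:
        P=np.eye(3)-np.outer(d,d);A=A+P;b=b+P@o
    return np.linalg.solve(A,b)
def proj(n,X,ci=None):
    ci=ci or ctrl.camera_info(n); c=ci['R']@np.asarray(X)+ci['t']; p=ci['mtx']@c; return p[:2]/p[2]
def tool():
    o=ctrl.get_obs(); return o['tool_pos'],Rn.from_rotvec(o['tool_rot'])
E
python3 - <<'E'
from h import *
np.set_printoptions(precision=4,suppress=True)
s=lambda x,y:(170+x/5,155+y/5)
d=lambda x,y:(210+x/4,150+y/4)
top=tri(ray('scene',*s(583,303)),ray('side',*d(203,188))); print('top',top, proj('scene',top),s(583,303))
print('top at z.130',atz('scene',*s(583,303),.130),atz('side',*d(203,188),.130))
for p in [(538,408),(635,432),(692,245)]: print('foot',atz('scene',*s(*p),.005))
for p in [(52,408),(112,442),(240,343)]: print('footside',atz('side',*d(*p),.005))
print('cup',atz('scene',*s(160,251),.095))
for p in [(102,251),(219,251),(160,204),(160,298)]: print(atz('scene',*s(*p),.095))
print('cupfoot side',atz('side',*d(508,455),.008))
# white band handle/shank in side
E
```

```text
top [0.5627 0.0111 0.1317] [286.6309 215.5898] (286.6, 215.6)
top at z.130 [0.5616 0.0107 0.13  ] [0.5646 0.0129 0.13  ]
foot [ 0.56   -0.0193  0.005 ]
foot [0.5579 0.043  0.005 ]
foot [0.4069 0.0356 0.005 ]
footside [0.414  0.0347 0.005 ]
footside [ 0.4124 -0.0257  0.005 ]
footside [ 0.5612 -0.0244  0.005 ]
cup [ 0.5797 -0.2515  0.095 ]
[ 0.5906 -0.2848  0.095 ]
[ 0.5686 -0.2176  0.095 ]
[ 0.5466 -0.2676  0.095 ]
[ 0.6116 -0.236   0.095 ]
cupfoot side [ 0.5747 -0.2593  0.008 ]
```

```bash
python3 - <<'E'
from h import *
np.set_printoptions(precision=4,suppress=True)
p,R=tool(); ci=ctrl.camera_info('wrist'); C=-ci['R'].T@ci['t']
print('cam',C,'in tool',R.inv().apply(C-p)); print('R tool',R.as_matrix())
print('cam z in tool',R.inv().apply(ci['R'][2]))
for n in('scene','side'):
    c=ctrl.camera_info(n); print(n,-c['R'].T@c['t'])
b=atz('scene',135,132,0); print('lampbase',b, atz('side',440,412,0)); print('apparatus', atz('scene',60,205,0.1),'mug',atz('scene',153,165,.04))
print('bl rest',[atz('scene',u,v,.0) for u,v in((357,268),(373,275),(388,240))], atz('scene',380,240,.13), 'yellow',atz('scene',238,238,.095))
# shift needed to put cam over cup
cup=np.array([.579,-.253]); print('dxy world',cup-C[:2])
E
```

```text
cam [ 0.2627 -0.5721  0.3741] in tool [ 0.072   0.0007 -0.1327]
R tool [[ 0.9505  0.3106 -0.0003]
 [ 0.3106 -0.9505  0.0015]
 [ 0.0002 -0.0016 -1.    ]]
cam z in tool [-0.2819  0.0013  0.9594]
scene [1.163  0.2087 0.9934]
side [-0.4639 -0.8558  1.0159]
lampbase [ 0.2698 -0.7118 -0.    ] [ 0.3089 -0.6959  0.    ]
apparatus [ 0.7162 -0.6582  0.1   ] mug [ 0.4362 -0.5212  0.04  ]
bl rest [array([0.5876, 0.2364, 0.    ]), array([0.5955, 0.2848, 0.    ]), array([0.4622, 0.3069, 0.    ])] [0.5606 0.2738 0.13  ] yellow [ 0.6543 -0.103   0.095 ]
dxy world [0.3163 0.3191]
```

```bash
cat >> h.py <<'E'
def plan(P,Rt,n,p=None,R=None):
    if p is None: p,R=tool()
    rv=(R.inv()*Rt).as_rotvec(); st=(np.asarray(P)-p)/n
    print('dist %.4f ang %.3f -> per row %.4f %.3f'%(np.linalg.norm(P-p),np.linalg.norm(rv),np.linalg.norm(st),np.linalg.norm(rv)/n))
    for i in range(n):
        Ri=R*Rn.from_rotvec(rv*i/n); print(np.round(Ri.inv().apply(st)*100,2),np.round(rv/n,3))
def Rz(az,tilt):  # tool x azimuth az deg; tool z tilted outward by tilt deg from straight down
    a=np.radians(az);t=np.radians(tilt)
    h=np.array([np.cos(a),np.sin(a),0]);u=np.array([0,0,1.])
    z=-u*np.cos(t)+h*np.sin(t); x=h*np.cos(t)+u*np.sin(t); y=np.cross(z,x)
    return Rn.from_matrix(np.array([x,y,z]).T)
def st():
    o=ctrl.get_obs(); R=Rn.from_rotvec(o['tool_rot'])
    print('t',round(o['t'],2),'p',np.round(o['tool_pos'],4),'F',np.round(o['contact_force'],1),'T',np.round(o['wrist_torque'],2),'op',round(o['opening'],4)); print('q',np.round(o['q'],3),'x',np.round(R.as_matrix()[:,0],3),'z',np.round(R.as_matrix()[:,2],3))
E
python3 - <<'E'
from h import *
plan([.513,-.224,.19],Rz(-23.6,0),9)
E
```

```text
dist 0.4909 ang 0.728 -> per row 0.0545 0.081
[ 4.64 -2.8   0.58] [-0.     0.     0.081]
[ 4.4  -3.17  0.58] [-0.     0.     0.081]
[ 4.13 -3.51  0.57] [-0.     0.     0.081]
[ 3.84 -3.84  0.57] [-0.     0.     0.081]
[ 3.51 -4.13  0.57] [-0.     0.     0.081]
[ 3.17 -4.4   0.57] [-0.     0.     0.081]
[ 2.8  -4.65  0.57] [-0.     0.     0.081]
[ 2.42 -4.86  0.57] [-0.     0.     0.081]
[ 2.02 -5.04  0.57] [-0.     0.     0.081]
```

Request:
send_rows --series '[{"tx":4.6,"ty":-2.8,"tz":0.5,"wz":0.08},{"tx":4.4,"ty":-3.2,"tz":0.5,"wz":0.08},{"tx":4.1,"ty":-3.5,"tz":0.5,"wz":0.08},{"tx":3.8,"ty":-3.8,"tz":0.5,"wz":0.08},{"tx":3.5,"ty":-4.1,"tz":0.5,"wz":0.08}]'

```text
invalid input at $.series[0]: expected keys tx, ty, tz, wx, wy, wz, jaw
```

```bash
python3 - <<'E'
from h import *
st()
plan([.513,-.224,.19],Rz(-23.6,0),5)
E
```

```text
t 0.15 p [ 0.194  -0.5936  0.2413] F [ 0.2  0.1 -0.1] T [ 0.02 -0.05  0.04] op 0.0853
q [-1.374  0.053  1.614 -0.     1.476 -0.119] x [0.951 0.311 0.   ] z [-0.     0.002 -1.   ]
dist 0.4909 ang 0.728 -> per row 0.0982 0.146
[ 8.36 -5.04  1.04] [-0.     0.     0.146]
[ 7.54 -6.2   1.04] [-0.     0.     0.146]
[ 6.56 -7.23  1.03] [-0.     0.     0.146]
[ 5.44 -8.11  1.03] [-0.     0.     0.146]
[ 4.21 -8.81  1.03] [-0.     0.     0.146]
```

Request:
send_rows --series '[{"tx":4.6,"ty":-2.8,"tz":0.5,"wx":0,"wy":0,"wz":0.08,"jaw":0},{"tx":4.4,"ty":-3.2,"tz":0.5,"wx":0,"wy":0,"wz":0.08,"jaw":0},{"tx":4.1,"ty":-3.5,"tz":0.5,"wx":0,"wy":0,"wz":0.08,"jaw":0},{"tx":3.8,"ty":-3.8,"tz":0.5,"wx":0,"wy":0,"wz":0.08,"jaw":0},{"tx":3.5,"ty":-4.1,"tz":0.5,"wx":0,"wy":0,"wz":0.08,"jaw":0}]'

```text
t: 0.78
tool_pos: [0.373, -0.3862, 0.2143]
tool_rot: [-3.135, 0.164, 0.001]
contact_force: [0.4, -0.3, -0.4]
opening: 0.0856
```

```bash
python3 - <<'E'
from h import *
st()
plan([.513,-.224,.19],Rz(-23.6,0),5)
E
```

```text
t 0.78 p [ 0.373  -0.3862  0.2143] F [ 0.4 -0.3 -0.4] T [-0.   -0.02  0.04] op 0.0856
q [-9.420e-01 -1.390e-01  1.845e+00  1.000e-03  1.437e+00  7.340e-01] x [ 0.995 -0.105 -0.001] z [-0.001  0.003 -1.   ]
dist 0.2156 ang 0.307 -> per row 0.0431 0.061
[ 2.45 -3.52  0.49] [-0.     0.     0.061]
[ 2.22 -3.66  0.49] [-0.     0.     0.061]
[ 2.   -3.79  0.49] [-0.     0.     0.061]
[ 1.76 -3.91  0.49] [-0.     0.     0.061]
[ 1.52 -4.01  0.49] [-0.     0.     0.061]
```

Tracks accurately.

Request:
send_rows --series '[{"tx":2.5,"ty":-3.5,"tz":0.5,"wx":0,"wy":0,"wz":0.061,"jaw":0},{"tx":2.2,"ty":-3.7,"tz":0.5,"wx":0,"wy":0,"wz":0.061,"jaw":0},{"tx":2.0,"ty":-3.8,"tz":0.5,"wx":0,"wy":0,"wz":0.061,"jaw":0},{"tx":1.8,"ty":-3.9,"tz":0.5,"wx":0,"wy":0,"wz":0.061,"jaw":0},{"tx":1.5,"ty":-4.0,"tz":0.5,"wx":0,"wy":0,"wz":0.061,"jaw":0}]'

```text
t: 1.4
tool_pos: [0.5177, -0.2168, 0.1875]
tool_rot: [-3.07, 0.653, 0.003]
contact_force: [-0.8, -0.2, -0.4]
opening: 0.0852
```

```bash
python3 - <<'E'
from h import *
st()
import pickle
ci=ctrl.camera_info('wrist'); pickle.dump(ci,open('w1.pkl','wb'))
cv2.imwrite('pics/w1.png',ctrl.get_image('wrist')[:,:,::-1])
cv2.imwrite('pics/s1.png',ctrl.get_image('side')[:,:,::-1])
E
```

```text
t 1.4 p [ 0.5177 -0.2168  0.1875] F [-0.8 -0.2 -0.4] T [-0.01  0.03 -0.  ] op 0.0852
q [-0.53  -0.057  1.815  0.002  1.386  1.459] x [ 0.913 -0.407 -0.003] z [-0.001  0.003 -1.   ]
```

View pics/w1.png

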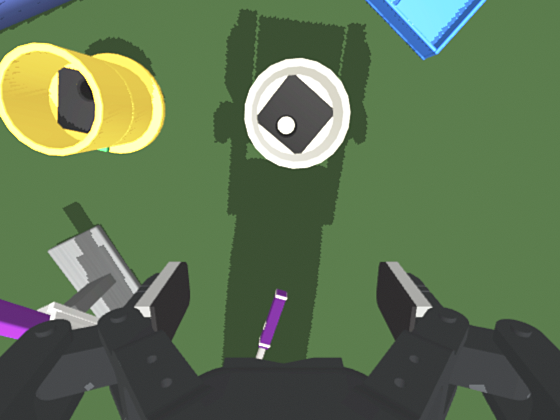

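View pics/s1.png

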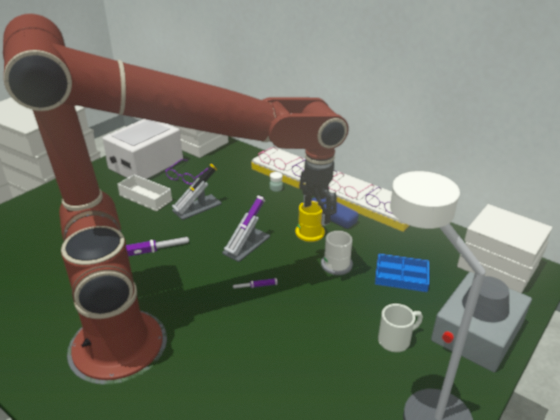

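```bash
python3 - <<'E'
import cv2
im=cv2.imread("pics/w1.png")
c=im[48:178,232:362]; cv2.imwrite("pics/c3.png",cv2.resize(c,None,fx=4.6,fy=4.6,interpolation=cv2.INTER_CUBIC))
E
```

```text
(no output)
```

View pics/c3.png

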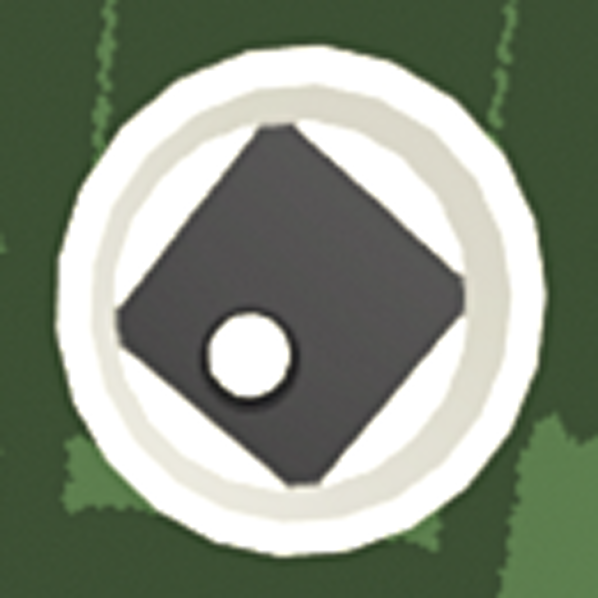

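```bash
python3 - <<'E'
from h import *
import pickle
np.set_printoptions(precision=4,suppress=True)
ci=pickle.load(open('w1.pkl','rb'))
f=lambda x,y:(232+(x+.5)/4.6-.5,48+(y+.5)/4.6-.5)
A=lambda x,y,z:atz('wrist',*f(x,y),z,ci)
print('cam',-ci['R'].T@ci['t'])
r=A(301,300,.095);fl=A(290,306,.05);h=A(251,360,.05);b=A(250,354,.02)
print('rim',r,'floor',fl,'hole',h,'bottom',b,'h-fl',np.linalg.norm(h-fl),np.linalg.norm(h-r))
print('rim dia',A(545,300,.095)-A(57,300,.095))
print('hole dia',A(300,360,.05)-A(202,360,.05))
E
```

```text
cam [ 0.5838 -0.2471  0.32  ]
rim [ 0.5807 -0.2558  0.095 ] floor [ 0.58   -0.2554  0.05  ] hole [ 0.5743 -0.2453  0.05  ] bottom [ 0.5744 -0.2454  0.02  ] h-fl 0.011517181661552002 0.046644228408620314
rim dia [-0.0292 -0.0656  0.    ]
hole dia [-0.0071 -0.016   0.    ]
```

```bash
python3 - <<'E'
from h import *
plan(np.array([.535,.010,.21]),Rz(1.5,0),5)
D=[((.053,1.614,1.476),.6244,.2413),((-.139,1.845,1.437),.5369,.2143),((-.057,1.815,1.386),.5613,.1875)]
A=[];b=[]
for (q2,q3,q5),r,z in D:
    s=q2+q3
    A.append([1,0,np.sin(q2),np.sin(s),np.cos(s)]);b.append(r)
    A.append([0,1,np.cos(q2),np.cos(s),-np.sin(s)]);b.append(z)
x,res,rk,sv=np.linalg.lstsq(np.array(A),np.array(b),rcond=None);print(x,sv,np.array(A)@x-b)
E
```

```text
dist 0.2268 ang 0.439 -> per row 0.0454 0.088
[-1.5  -4.26 -0.44] [-0.001  0.001 -0.088]
[-1.12 -4.37 -0.45] [-0.001  0.001 -0.088]
[-0.73 -4.45 -0.45] [-0.001  0.001 -0.088]
[-0.34 -4.5  -0.46] [-0.001  0.001 -0.088]
[ 0.06 -4.51 -0.46] [-0.001  0.001 -0.088]
[ 0.00424363 -0.02556413  0.4229039   0.60993972  0.09742712] [2.99698636 2.44906432 0.13013685 0.04565053 0.03372208] [ 8.00769511e-06 -1.18646642e-04 -9.95992723e-06  2.07817092e-04
  1.95223212e-06 -8.91704504e-05]
```

Request:
send_rows --series '[{"tx":-1.5,"ty":-4.3,"tz":-0.45,"wx":0,"wy":0,"wz":-0.088,"jaw":0},{"tx":-1.1,"ty":-4.4,"tz":-0.45,"wx":0,"wy":0,"wz":-0.088,"jaw":0},{"tx":-0.7,"ty":-4.5,"tz":-0.45,"wx":0,"wy":0,"wz":-0.088,"jaw":0},{"tx":-0.3,"ty":-4.5,"tz":-0.45,"wx":0,"wy":0,"wz":-0.088,"jaw":0},{"tx":0.1,"ty":-4.5,"tz":-0.45,"wx":0,"wy":0,"wz":-0.088,"jaw":0}]'

```text
t: 2.12
tool_pos: [0.5341, 0.0119, 0.2095]
tool_rot: [-3.137, -0.058, 0.008]
contact_force: [1.0, -0.4, 0.2]
opening: 0.0853
```

```bash
python3 - <<'E'
from h import *
st()
import pickle
ci=ctrl.camera_info('wrist'); pickle.dump(ci,open('w2.pkl','wb'))
im=ctrl.get_image('wrist')[:,:,::-1]
cv2.imwrite('pics/w2.png',im)
E
```

```text
t 2.12 p [0.5341 0.0119 0.2095] F [ 1.  -0.4  0.2] T [-0.04  0.    0.01] op 0.0853
q [-0.119 -0.14   1.855  0.003  1.432  1.415] x [ 0.999  0.037 -0.005] z [-0.005  0.004 -1.   ]
```

View pics/w2.png

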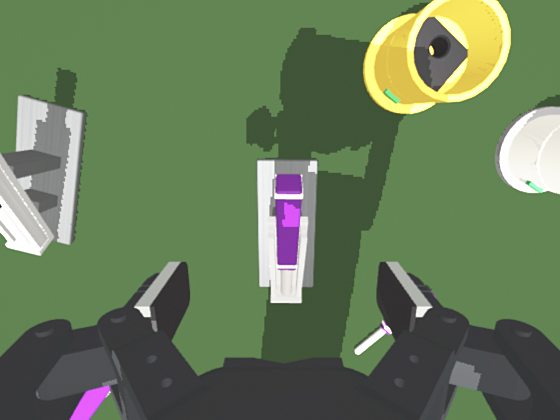

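```bash
python3 - <<'E'
from h import *
im=cv2.imread("pics/w2.png")
c=im[150:310,240:340]; cv2.imwrite("pics/c4.png",cv2.resize(c,None,fx=3.7,fy=3.7,interpolation=cv2.INTER_CUBIC))
D=[((.0533,1.6143,1.476),(.194,-.5936),.2413),((-.139,1.845,1.437),(.373,-.3862),.2143),((-.057,1.815,1.386),(.5177,-.2168),.1875),((-.14,1.855,1.432),(.5341,.0119),.2095)]
A=[];b=[]
for (q2,q3,q5),p,z in D:
    s=q2+q3; r=np.sqrt(p[0]**2+p[1]**2-.0742**2)
    A.append([1,0,np.sin(q2),np.sin(s),np.cos(s)]);b.append(r)
    A.append([0,1,np.cos(q2),np.cos(s),-np.sin(s)]);b.append(z)
x,res,rk,sv=np.linalg.lstsq(np.array(A),np.array(b),rcond=None);print(x,sv,np.array(A)@x-b)
E
```

```text
[-0.00400453 -0.03056904  0.42857156  0.61355579  0.09736746] [3.46084932 2.82806195 0.14575806 0.04544872 0.03572949] [ 2.63007273e-05 -1.19438879e-04 -3.17077051e-04  3.87597528e-04
 -4.12253096e-05 -5.00048079e-05  3.32001633e-04 -2.18153841e-04]
```

View pics/c4.png

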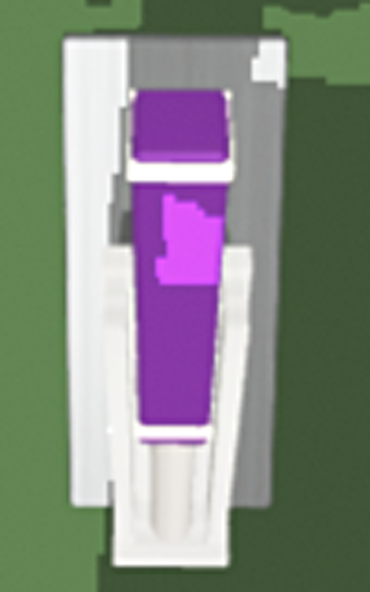

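```bash
python3 - <<'E'
from h import *
import pickle
from scipy.optimize import least_squares
a1,c,L2,L3,e=-.004,-.0306,.4286,.6136,.0974
def fk(q,d6):
    s=q[0]+q[1]; w=s+q[2]
    return np.array([a1+L2*np.sin(q[0])+L3*np.sin(s)+e*np.cos(s)+d6*np.sin(w), c+d6+L2*np.cos(q[0])+L3*np.cos(s)-e*np.sin(s)+d6*np.cos(w), w])
for d6 in(.22,.27,.32):
  for dep in (35,45,55,65):
    for z in (.171,.265):
      T=np.array([np.sqrt(.6247**2-.0742**2)+.008*np.cos(np.radians(dep)),z-.008*np.sin(np.radians(dep)),np.radians(90+dep)])
      s=least_squares(lambda q:fk(q,d6)-T,[-.2,2,.8]); print(d6,dep,z,np.round(s.x,2),'ok' if s.cost<1e-9 and -1.01<s.x[0]<2.2 and s.x[1]<2.58 and .09<s.x[2]<2.62 else 'NO')
np.set_printoptions(precision=4,suppress=True)
ci=pickle.load(open('w2.pkl','rb'))
g=lambda x,y:(240+(x+.5)/3.7-.5,150+(y+.5)/3.7-.5)
A=lambda x,y,z:atz('wrist',*g(x,y),z,ci)
# top face outer edges: upper edge (away) y=90 is lower corner of end face; band line y~163 upper corner
up=np.array([.5627-.009*np.sin(np.radians(35)),0,.131+.009*np.cos(np.radians(35))])
print('end upper edge L/R', A(127,165,.1377),A(235,165,.1377),'end lower edge',A(132,92,.123),A(229,92,.123))
z2=.027+70*np.sin(np.radians(35))/1000+.009*np.cos(np.radians(35))
print('handle start', A(136,433,z2),A(210,433,z2),z2)
for p in [(63,38),(285,38),(72,505),(270,505)]: print('foot',A(*p,.006))
E
```

```text
0.22 35 0.171 [-0.2   2.15  0.23] ok
0.22 35 0.265 [-0.32  2.08  0.42] ok
0.22 45 0.171 [-0.18  2.08  0.46] ok
0.22 45 0.265 [-0.28  2.    0.64] ok
0.22 55 0.171 [-0.13  2.    0.67] ok
0.22 55 0.265 [-0.22  1.91  0.84] ok
0.22 65 0.171 [-0.08  1.91  0.87] ok
0.22 65 0.265 [-0.16  1.82  1.04] ok
0.27 35 0.171 [-0.27  2.25  0.21] ok
0.27 35 0.265 [-0.41  2.18  0.41] ok
0.27 45 0.171 [-0.25  2.16  0.44] ok
0.27 45 0.265 [-0.36  2.09  0.63] ok
0.27 55 0.171 [-0.2   2.07  0.66] ok
0.27 55 0.265 [-0.29  1.98  0.84] ok
0.27 65 0.171 [-0.12  1.96  0.87] ok
0.27 65 0.265 [-0.21  1.87  1.04] ok
0.32 35 0.171 [-0.36  2.35  0.19] ok
0.32 35 0.265 [-0.52  2.29  0.41] ok
0.32 45 0.171 [-0.33  2.25  0.43] ok
0.32 45 0.265 [-0.45  2.18  0.63] ok
0.32 55 0.171 [-0.26  2.14  0.66] ok
0.32 55 0.265 [-0.36  2.05  0.84] ok
0.32 65 0.171 [-0.17  2.01  0.86] ok
0.32 65 0.265 [-0.26  1.92  1.04] ok
end upper edge L/R [0.5553 0.018  0.1377] [ 0.556  -0.0013  0.1377] end lower edge [0.5657 0.0178 0.123 ] [ 0.5664 -0.0004  0.123 ]
handle start [0.4702 0.0151 0.0745] [ 0.471  -0.0034  0.0745] 0.07452271894317414
foot [0.5585 0.0402 0.006 ]
foot [ 0.5609 -0.023   0.006 ]
foot [0.4089 0.0353 0.006 ]
foot [ 0.4114 -0.0282  0.006 ]
```

```bash
python3 - <<'E'
from h import *
plan(np.array([.536,.0085,.106]),Rz(1.9,-15),4)
E
```

```text
dist 0.1046 ang 0.258 -> per row 0.0261 0.065
[0.04 0.22 2.6 ] [-0.002 -0.065  0.003]
[0.21 0.22 2.6 ] [-0.002 -0.065  0.003]
[0.38 0.21 2.58] [-0.002 -0.065  0.003]
[0.54 0.21 2.55] [-0.002 -0.065  0.003]
```

```bash
python3 - <<'E'
from h import *
st()
E
```

```text
t 2.17 p [0.5344 0.0164 0.2103] F [0.  2.9 0.5] T [0.09 0.03 0.02] op 0.0851
q [-0.112 -0.14   1.854  0.007  1.433  1.415] x [ 0.999  0.043 -0.004] z [-0.004  0.008 -1.   ]
```

Request:
send_rows --series '[{"tx":0,"ty":0.4,"tz":2.0,"wx":0,"wy":-0.087,"wz":0,"jaw":0},{"tx":0.1,"ty":0.3,"tz":2.0,"wx":0,"wy":-0.087,"wz":0,"jaw":0},{"tx":0.3,"ty":0.1,"tz":1.5,"wx":0,"wy":-0.087,"wz":0,"jaw":0},{"tx":0,"ty":0,"tz":0,"wx":0,"wy":0,"wz":0,"jaw":0}]'

```text
t: 2.68
tool_pos: [0.5336, 0.0073, 0.1547]
tool_rot: [-3.112, -0.072, 0.423]
contact_force: [0.3, 0.7, 0.6]
opening: 0.0853
```

```bash
python3 - <<'E'
from h import *
st()
plan(np.array([.536,.0085,.106]),Rz(1.9,-15),3)
im=ctrl.get_image('wrist')[:,:,::-1]
cv2.imwrite('pics/w3.png',im)
cv2.imwrite('pics/s3.png',ctrl.get_image('side')[:,:,::-1])
st()
E
```

```text
t 2.67 p [0.5336 0.0073 0.1547] F [0.3 0.7 0.6] T [ 0.01 -0.15 -0.03] op 0.0853
q [-0.108  0.085  1.746 -0.035  1.579  1.42 ] x [ 0.963  0.046 -0.267] z [-0.267 -0.006 -0.964]
dist 0.0487 ang 0.016 -> per row 0.0162 0.005
[ 0.51 -0.03  1.54] [-0.001  0.003  0.005]
[ 0.51 -0.03  1.54] [-0.001  0.003  0.005]
[ 0.5  -0.03  1.54] [-0.001  0.003  0.005]
t 2.77 p [0.5341 0.0074 0.1568] F [ 0.9 -0.4  1.2] T [ 0.06 -0.12 -0.02] op 0.0853
q [-0.108  0.081  1.746 -0.034  1.578  1.421] x [ 0.964  0.045 -0.263] z [-0.263 -0.006 -0.965]
```

View pics/w3.png

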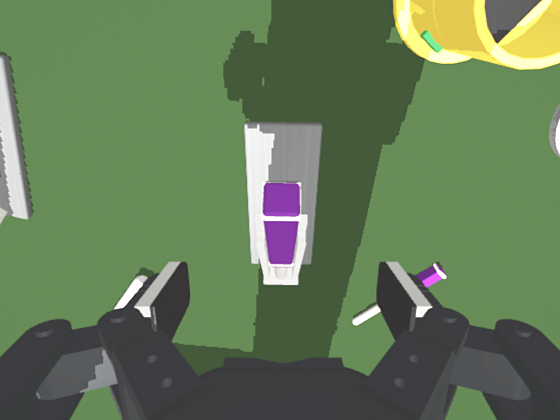

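View pics/s3.png

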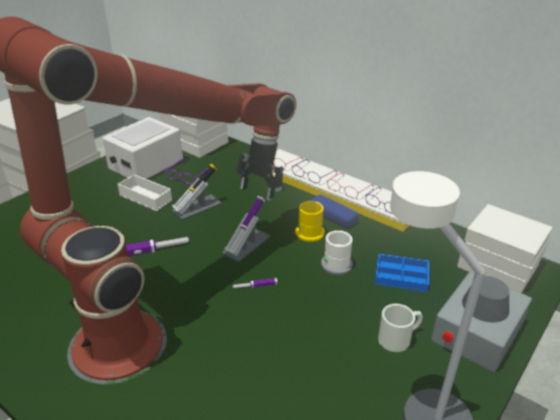

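Request:
send_rows --series '[{"tx":0.5,"ty":0,"tz":1.6,"wx":0,"wy":0,"wz":0.01,"jaw":0},{"tx":0.5,"ty":0,"tz":1.6,"wx":0,"wy":0,"wz":0,"jaw":0},{"tx":0.5,"ty":0,"tz":1.6,"wx":0,"wy":0,"wz":0,"jaw":0},{"tx":0,"ty":0,"tz":0,"wx":0,"wy":0,"wz":0,"jaw":0}]'

```text
t: 3.28
tool_pos: [0.5356, 0.0073, 0.1047]
tool_rot: [3.113, 0.055, -0.41]
contact_force: [-0.3, 0.6, -0.3]
opening: 0.0853
```

```bash
python3 - <<'E'
from h import *
st()
plan(np.array([.536,.0085,.106]),Rz(1.9,-15),1)
im=ctrl.get_image('wrist')[:,:,::-1]
cv2.imwrite('pics/w4.png',im)
E
```

```text
t 3.27 p [0.5356 0.0073 0.1047] F [-0.3  0.6 -0.3] T [ 0.01 -0.09 -0.1 ] op 0.0853
q [-0.108  0.139  1.777 -0.034  1.486  1.435] x [ 0.965  0.034 -0.259] z [-0.259 -0.006 -0.966]
dist 0.0018 ang 0.003 -> per row 0.0018 0.003
[ 0.01 -0.12 -0.14] [-0.003  0.     0.002]
```

View pics/w4.png

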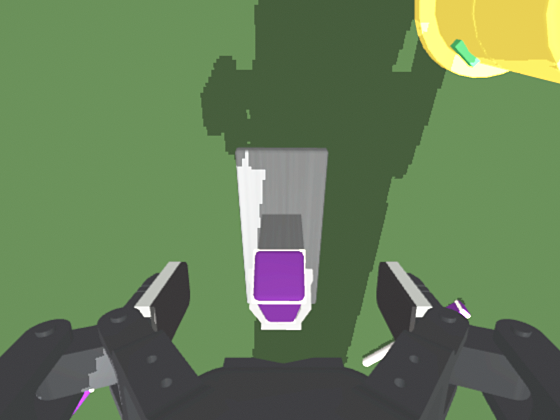

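Request:
send_rows --series '[{"tx":0,"ty":0,"tz":0,"wx":0,"wy":0,"wz":0,"jaw":1},{"tx":0,"ty":0,"tz":0,"wx":0,"wy":0,"wz":0,"jaw":1},{"tx":0,"ty":0,"tz":0,"wx":0,"wy":0,"wz":0,"jaw":1},{"tx":0,"ty":0,"tz":0,"wx":0,"wy":0,"wz":0,"jaw":1},{"tx":0,"ty":0,"tz":0,"wx":0,"wy":0,"wz":0,"jaw":1}]' --squeeze 70

```text
t: 3.95
tool_pos: [0.5376, 0.0073, 0.1076]
tool_rot: [3.113, 0.055, -0.402]
contact_force: [-0.2, -0.1, -1.0]
opening: 0.0174
```

```bash
python3 - <<'E'
from h import *
st()
im=ctrl.get_image('wrist')[:,:,::-1]
cv2.imwrite('pics/w5.png',im)
E
```

```text
t 3.95 p [0.5376 0.0073 0.1076] F [-0.2 -0.1 -1. ] T [ 0.01 -0.19  0.05] op 0.0174
q [-0.108  0.137  1.773 -0.034  1.487  1.435] x [ 0.967  0.034 -0.254] z [-0.254 -0.006 -0.967]
```

View pics/w5.png

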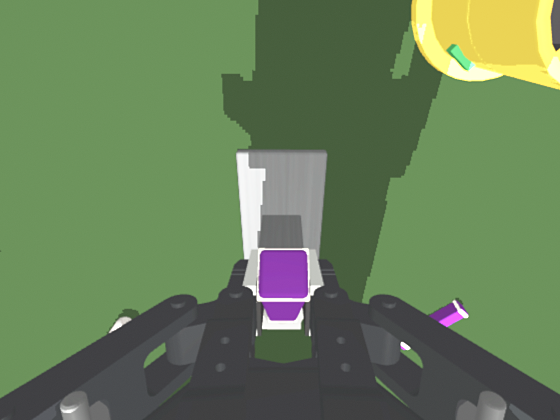

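Request:
send_rows --series '[{"tx":-0.5,"ty":0,"tz":-1.9,"wx":0,"wy":0,"wz":0,"jaw":1},{"tx":-1.0,"ty":0,"tz":-3.9,"wx":0,"wy":0,"wz":0,"jaw":1},{"tx":-1.0,"ty":0,"tz":-3.9,"wx":0,"wy":0,"wz":0,"jaw":1},{"tx":-1.0,"ty":0,"tz":-3.9,"wx":0,"wy":0,"wz":0,"jaw":1},{"tx":-0.5,"ty":0,"tz":-2,"wx":0,"wy":0,"wz":0,"jaw":1}]'

```text
t: 4.62
tool_pos: [0.5376, 0.0069, 0.2763]
tool_rot: [3.113, 0.055, -0.405]
contact_force: [0.9, 0.6, -1.6]
opening: 0.0175
```

```bash
cat >> h.py <<'E'
p0=np.array([.5376,.0073,.1076]);R0=Rn.from_rotvec([3.113,.055,-.402])
y0=np.radians(1.9);a0=np.array([np.cos(np.radians(35))*np.cos(y0),np.cos(np.radians(35))*np.sin(y0),np.sin(np.radians(35))])
a_t=R0.inv().apply(a0); tip_t=R0.inv().apply(np.array([.5615,.0092,.1305])-.18*a0-p0)
def Rfin(az):
    # minimal rotation making a_t vertical then yaw so that tool x horizontal azimuth = az
    R=R0; R=Rn.align_vectors([[0,0,1]],[R.apply(a_t)])[0]*R
    x=R.apply([1,0,0]); d=np.radians(az)-np.arctan2(x[1],x[0]); return Rn.from_rotvec([0,0,d])*R
def drv():
    p,R=tool(); return p+R.apply(tip_t),R.apply(a_t)
E
python3 - <<'E'
from h import *
st()
print(a_t,tip_t,drv())
for n in('side','scene'):
    cv2.imwrite(f'pics/{n}6.png',ctrl.get_image(n)[:,:,::-1])
t,a=drv()
for n in('side','scene'): print(n,[proj(n,t+a*k) for k in (0,.07,.18)])
print(Rfin(-20).as_matrix())
E
```

```text
t 4.62 p [0.5376 0.0069 0.2763] F [ 0.9  0.6 -1.6] T [ 0.   -0.23  0.01] op 0.0175
q [-0.108 -0.005  1.63  -0.035  1.773  1.425] x [ 0.966  0.034 -0.256] z [-0.256 -0.006 -0.967]
[ 6.46599022e-01  2.53721475e-04 -7.62830021e-01] [-0.09903736 -0.00115855  0.10907905] (array([0.41399793, 0.00397781, 0.19611935]), array([0.81967972, 0.02691705, 0.57218933]))
side [array([227.74439683, 201.43876544]), array([240.66811833, 179.88140956]), array([260.47071135, 146.84978282])]
scene [array([300.08473947, 162.87906508]), array([295.05049318, 167.09330617]), array([285.72539345, 174.89948334])]
[[ 7.16825781e-01 -3.42222217e-01  6.07490538e-01]
 [-2.60903247e-01 -9.39619013e-01 -2.21462425e-01]
 [ 6.46599022e-01  2.53721475e-04 -7.62830021e-01]]
```

View pics/side6.png

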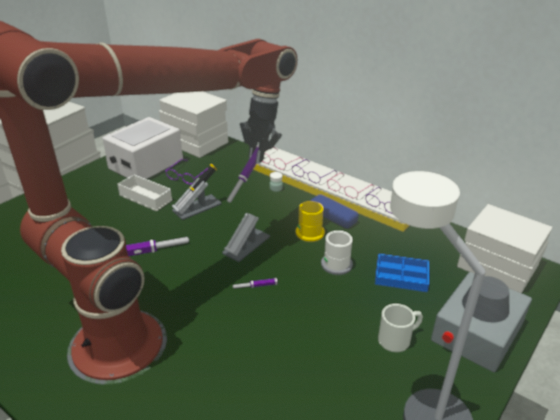

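View pics/scene6.png

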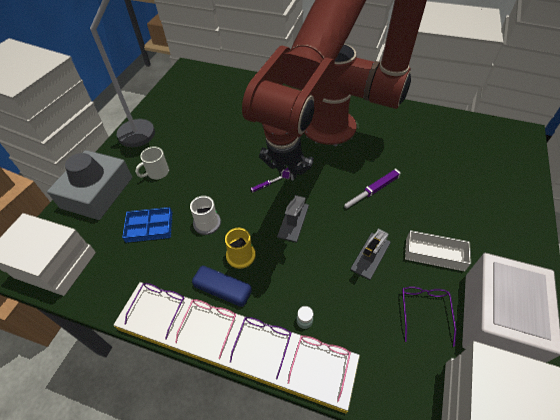

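```bash
python3 - <<'E'
from h import *
Rf=Rfin(-30)
P=np.array([.5745,-.2454,.15])-Rf.apply(tip_t); print(P)
plan(P,Rf,10)
E
```

```text
[ 0.5782846  -0.24888092  0.29724653]
dist 0.2596 ang 1.099 -> per row 0.0260 0.110
[ 0.25  2.57 -0.28] [-0.013  0.093  0.057]
[ 0.41  2.55 -0.22] [-0.013  0.093  0.057]
[ 0.58  2.53 -0.14] [-0.013  0.093  0.057]
[ 0.73  2.49 -0.04] [-0.013  0.093  0.057]
[0.86 2.45 0.06] [-0.013  0.093  0.057]
[0.99 2.39 0.18] [-0.013  0.093  0.057]
[1.1  2.33 0.31] [-0.013  0.093  0.057]
[1.19 2.26 0.45] [-0.013  0.093  0.057]
[1.27 2.18 0.59] [-0.013  0.093  0.057]
[1.33 2.1  0.74] [-0.013  0.093  0.057]
```

Request:
send_rows --series '[{"tx":0.2,"ty":2.6,"tz":-0.3,"wx":-0.013,"wy":0.093,"wz":0.057,"jaw":1},{"tx":0.4,"ty":2.6,"tz":-0.2,"wx":-0.013,"wy":0.093,"wz":0.057,"jaw":1},{"tx":0.6,"ty":2.5,"tz":-0.1,"wx":-0.013,"wy":0.093,"wz":0.057,"jaw":1},{"tx":0.7,"ty":2.5,"tz":0,"wx":-0.013,"wy":0.093,"wz":0.057,"jaw":1},{"tx":0.9,"ty":2.4,"tz":0.1,"wx":-0.013,"wy":0.093,"wz":0.057,"jaw":1}]'

```text
t: 5.35
tool_pos: [0.5568, -0.1233, 0.282]
tool_rot: [3.005, -0.369, 0.333]
contact_force: [-0.5, 0.9, -1.7]
opening: 0.017
```

```bash
python3 - <<'E'
from h import *
Rf=Rfin(-30)
P=np.array([.5745,-.2454,.15])-Rf.apply(tip_t); st();print(drv())
plan(P,Rf,5)
E
```

```text
t 5.35 p [ 0.5568 -0.1233  0.282 ] F [-0.5  0.9 -1.7] T [ 0.1   0.12 -0.02] op 0.017
q [-0.325 -0.244  1.836 -0.051  1.315  1.497] x [ 0.947 -0.228  0.227] z [ 0.204 -0.12  -0.972]
(array([ 0.48554562, -0.11268858,  0.15347316]), array([ 0.45659275, -0.05596159,  0.88791405]))
dist 0.1283 ang 0.541 -> per row 0.0257 0.108
[1.05 2.34 0.09] [-0.013  0.092  0.055]
[1.16 2.28 0.23] [-0.013  0.092  0.055]
[1.26 2.21 0.37] [-0.013  0.092  0.055]
[1.34 2.13 0.51] [-0.013  0.092  0.055]
[1.4  2.05 0.66] [-0.013  0.092  0.055]
```

Request:
send_rows --series '[{"tx":1.0,"ty":2.3,"tz":0,"wx":-0.013,"wy":0.092,"wz":0.055,"jaw":1},{"tx":1.2,"ty":2.3,"tz":0.2,"wx":-0.013,"wy":0.092,"wz":0.055,"jaw":1},{"tx":1.3,"ty":2.2,"tz":0.4,"wx":-0.013,"wy":0.092,"wz":0.055,"jaw":1},{"tx":1.3,"ty":2.1,"tz":0.5,"wx":-0.013,"wy":0.092,"wz":0.055,"jaw":1},{"tx":1.4,"ty":2.0,"tz":0.6,"wx":-0.013,"wy":0.092,"wz":0.055,"jaw":1}]'

```text
t: 5.98
tool_pos: [0.5741, -0.2505, 0.2924]
tool_rot: [2.69, -0.736, 0.991]
contact_force: [0.3, -1.7, -0.9]
opening: 0.017
```

```bash
python3 - <<'E'
from h import *
Rf=Rfin(-30)
P=np.array([.5745,-.2454,.15])-Rf.apply(tip_t); st();print(drv())
plan(P,Rf,2)
E
```

```text
t 5.97 p [ 0.5741 -0.2505  0.2924] F [ 0.3 -1.7 -0.9] T [0.22 0.37 0.03] op 0.017
q [-0.529 -0.368  2.011 -0.004  0.794  1.578] x [ 0.655 -0.388  0.648] z [ 0.558 -0.33  -0.761]
(array([ 0.57069201, -0.24705044,  0.14516263]), array([-2.49483385e-03,  4.34116067e-04,  9.99996794e-01]))
dist 0.0066 ang 0.011 -> per row 0.0033 0.005
[ 0.26 -0.18 -0.09] [ 0.003 -0.001 -0.004]
[ 0.26 -0.18 -0.09] [ 0.003 -0.001 -0.004]
```

Settle, correct, and look.

Request:
send_rows --series '[{"tx":0.3,"ty":-0.2,"tz":0,"wx":0.003,"wy":0,"wz":-0.004,"jaw":1},{"tx":0,"ty":0,"tz":0,"wx":0,"wy":0,"wz":0,"jaw":1},{"tx":0,"ty":0,"tz":0,"wx":0,"wy":0,"wz":0,"jaw":1}]'

```text
t: 6.35
tool_pos: [0.5754, -0.2491, 0.2906]
tool_rot: [2.698, -0.731, 0.981]
contact_force: [1.2, -0.6, -1.5]
opening: 0.017
```

```bash
python3 - <<'E'
from h import *
import pickle
st();print(drv())
pickle.dump(ctrl.camera_info('wrist'),open('w7.pkl','wb'))
for n in('side','scene','wrist'):
    t,a=drv();print(n,[proj(n,t+a*k) for k in (0,.07,.18)])
    im=ctrl.get_image(n)[:,:,::-1]; cv2.imwrite(f'pics/{n}7.png',im)
    if n=='side': c=im[90:290,280:400]
    if n=='scene': c=im[110:250,150:290]
    if n!='wrist': cv2.imwrite(f'pics/{n}7c.png',cv2.resize(c,None,fx=4 if n=='scene' else 3,fy=4 if n=='scene' else 3,interpolation=cv2.INTER_CUBIC))
E
```

```text
t 6.35 p [ 0.5754 -0.2491  0.2906] F [ 1.2 -0.6 -1.5] T [0.21 0.4  0.05] op 0.017
q [-5.270e-01 -3.620e-01  2.006e+00 -2.000e-03  8.000e-01  1.574e+00] x [ 0.662 -0.387  0.642] z [ 0.554 -0.324 -0.767]
(array([ 0.57087124, -0.24512225,  0.14340513]), array([ 0.00489037, -0.00323673,  0.9999828 ]))
side [array([335.16531729, 224.33371216]), array([337.01744162, 202.98288634]), array([340.1474907 , 166.90046382])]
scene [array([202.29046253, 193.28918103]), array([197.69521331, 177.23521806]), array([189.39987467, 148.25462247])]
wrist [array([280.89102879, 318.97434582]), array([280.4057441 , 309.86153177]), array([278.55558748, 275.118764  ])]
```

View pics/side7c.png

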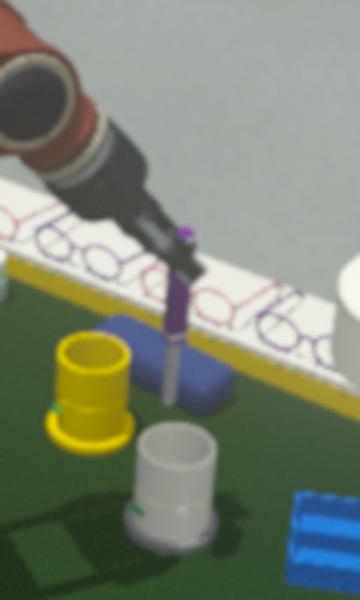

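View pics/scene7c.png

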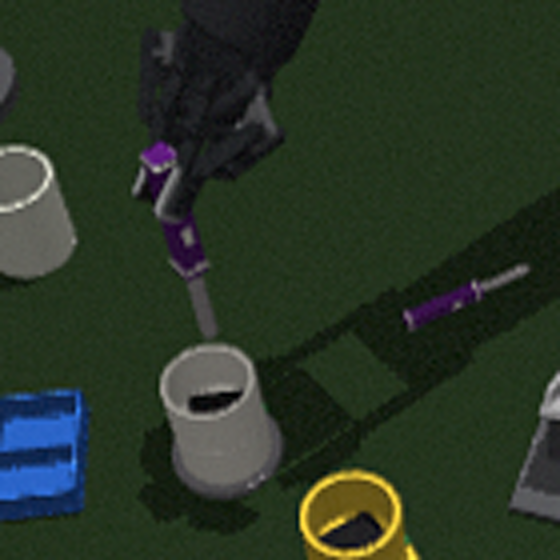

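View pics/wrist7.png

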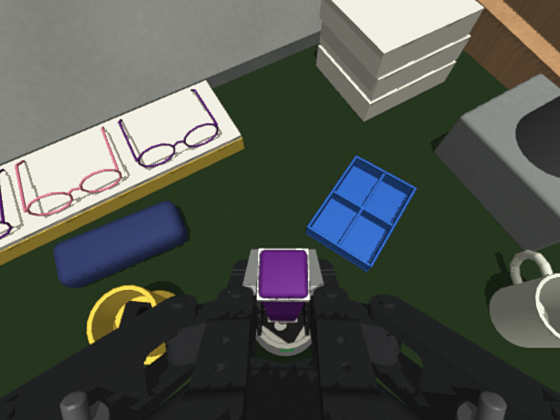

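```bash
python3 - <<'E'
from h import *
np.set_printoptions(precision=4,suppress=True)
im=cv2.imread('pics/side7.png');c=im[180:270,310:370];cv2.imwrite('pics/a.png',cv2.resize(c,None,fx=8,fy=6.6,interpolation=cv2.INTER_CUBIC)[:594])
im=cv2.imread('pics/scene7.png');c=im[180:240,170:230];cv2.imwrite('pics/b.png',cv2.resize(c,None,fx=9,fy=9,interpolation=cv2.INTER_CUBIC))
for n in('side','scene'): print(n,proj(n,[.5803,-.2556,.095]))
print('tip tri',tri(ray('side',336.7,224.7),ray('scene',202.5,194.3)))
E
```

```text
side [339.0746 238.2174]
scene [200.6746 205.0074]
tip tri [ 0.5736 -0.2461  0.141 ]
```

View pics/a.png

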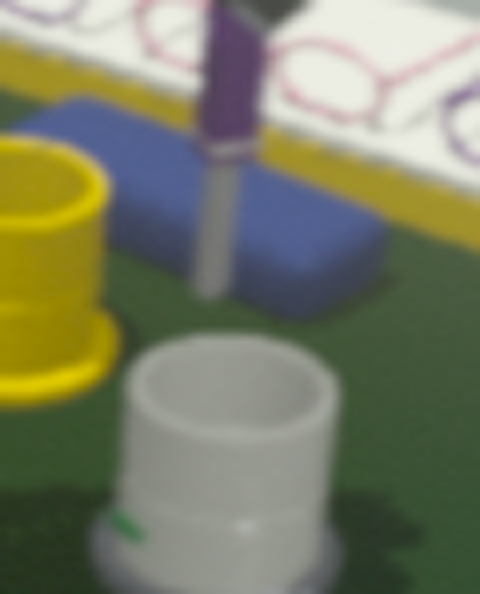

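View pics/b.png

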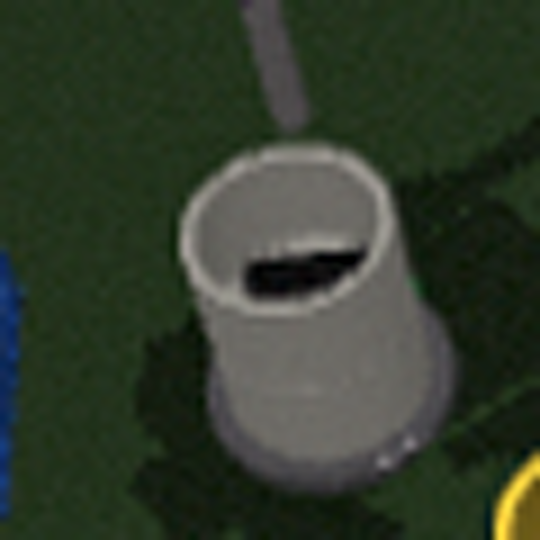

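```bash
cat >> h.py <<'E'
H=np.array([.5743,-.2447])
def go(z,n,xy=H,az=-30.3):
    Rf=Rfin(az); P=np.array([*xy,z])-Rf.apply(tip_t); plan(P,Rf,n)
E
python3 - <<'E'
from h import *
st();go(.062,5)
E
```

```text
t 6.5 p [ 0.5756 -0.2493  0.2911] F [ 0.1 -0.  -0.9] T [0.23 0.35 0.01] op 0.0167
q [-5.270e-01 -3.620e-01  2.006e+00 -2.000e-03  7.990e-01  1.574e+00] x [ 0.661 -0.387  0.643] z [ 0.555 -0.325 -0.766]
dist 0.0819 ang 0.005 -> per row 0.0164 0.001
[-1.03 -0.04  1.28] [-0.     0.001 -0.   ]
[-1.03 -0.04  1.27] [-0.     0.001 -0.   ]
[-1.03 -0.04  1.27] [-0.     0.001 -0.   ]
[-1.03 -0.04  1.27] [-0.     0.001 -0.   ]
[-1.03 -0.04  1.27] [-0.     0.001 -0.   ]
```

Request:
send_rows --series '[{"tx":-1.0,"ty":0,"tz":1.3,"wx":0,"wy":0.001,"wz":0,"jaw":1},{"tx":-1.0,"ty":0,"tz":1.3,"wx":0,"wy":0.001,"wz":0,"jaw":1},{"tx":-1.0,"ty":0,"tz":1.3,"wx":0,"wy":0.001,"wz":0,"jaw":1},{"tx":-1.0,"ty":0,"tz":1.3,"wx":0,"wy":0.001,"wz":0,"jaw":1},{"tx":-0.6,"ty":0,"tz":0.8,"wx":0,"wy":0.001,"wz":0,"jaw":1}]'

```text
t: 7.12
tool_pos: [0.5784, -0.2503, 0.2093]
tool_rot: [2.696, -0.729, 0.987]
contact_force: [-0.4, 0.5, -0.5]
opening: 0.0173
```

```bash
python3 - <<'E'
from h import *
st();print(drv());go(.058,1);go(.046,2)
E
```

```text
t 7.12 p [ 0.5784 -0.2503  0.2093] F [-0.4  0.5 -0.5] T [0.26 0.36 0.01] op 0.0173
q [-0.526 -0.283  2.085 -0.003  0.638  1.575] x [ 0.66  -0.385  0.645] z [ 0.557 -0.325 -0.764]
(array([ 0.57442978, -0.24665344,  0.06203789]), array([ 0.0011732 , -0.00102562,  0.99999879]))
dist 0.0046 ang 0.002 -> per row 0.0046 0.002
[-0.36 -0.17  0.22] [-0.001  0.002  0.   ]
dist 0.0162 ang 0.002 -> per row 0.0081 0.001
[-0.57 -0.08  0.57] [-0.     0.001  0.   ]
[-0.57 -0.08  0.57] [-0.     0.001  0.   ]
```

Request:
send_rows --series '[{"tx":-0.3,"ty":-0.15,"tz":0.2,"wx":0,"wy":0,"wz":0,"jaw":1},{"tx":-0.1,"ty":0,"tz":0,"wx":0,"wy":0,"wz":0,"jaw":1}]'

```text
t: 7.38
tool_pos: [0.5773, -0.2479, 0.2034]
tool_rot: [2.697, -0.73, 0.984]
contact_force: [-0.4, -0.9, -1.1]
opening: 0.0172
```

```bash
python3 - <<'E'
from h import *
st();print(drv());go(.044,3)
import numpy as np
im=ctrl.get_image('wrist')[:,:,::-1]; c=im[240:370,230:340]
cv2.imwrite('pics/w8.png',cv2.resize(c,None,fx=4.5,fy=4.5,interpolation=cv2.INTER_CUBIC))
E
```

```text
t 7.38 p [ 0.5773 -0.2479  0.2034] F [-0.4 -0.9 -1.1] T [ 0.19  0.34 -0.02] op 0.0172
q [-0.522 -0.281  2.093 -0.007  0.629  1.581] x [ 0.661 -0.386  0.644] z [ 0.556 -0.325 -0.765]
(array([ 0.57309245, -0.2440921 ,  0.05617422]), array([ 0.00275566, -0.00199733,  0.99999421]))
dist 0.0122 ang 0.003 -> per row 0.0041 0.001
[-0.24 -0.    0.33] [-0.     0.001  0.   ]
[-0.24 -0.    0.33] [-0.     0.001  0.   ]
[-0.24 -0.    0.33] [-0.     0.001  0.   ]
```

View pics/w8.png

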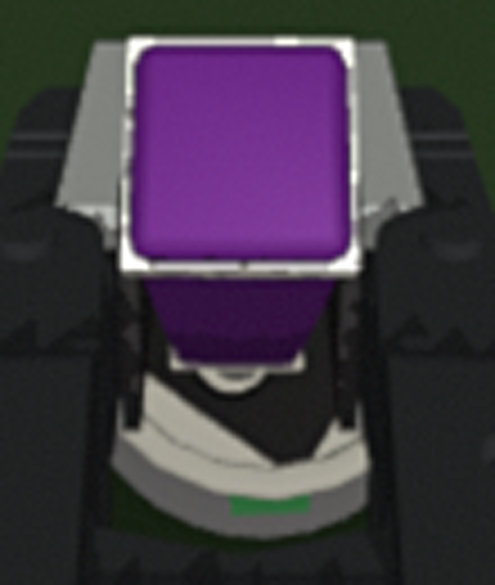

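Request:
send_rows --series '[{"tx":-0.2,"ty":0,"tz":0.3,"wx":0,"wy":0.001,"wz":0,"jaw":1},{"tx":-0.2,"ty":0,"tz":0.3,"wx":0,"wy":0.001,"wz":0,"jaw":1}]'

```text
t: 7.68
tool_pos: [0.5788, -0.2488, 0.1983]
tool_rot: [2.693, -0.729, 0.992]
contact_force: [-0.0, 0.7, -1.3]
opening: 0.017
```

```bash
python3 - <<'E'
from h import *
st();print(drv());go(.038,2)
E
```

```text
t 7.67 p [ 0.5788 -0.2488  0.1983] F [-0.   0.7 -1.3] T [ 0.17  0.36 -0.05] op 0.017
q [-0.522 -0.272  2.097 -0.007  0.611  1.581] x [ 0.657 -0.384  0.648] z [ 0.56  -0.327 -0.761]
(array([ 0.57533266, -0.24538798,  0.05102128]), array([-2.22958172e-03,  8.97620019e-04,  9.99997112e-01]))
dist 0.0131 ang 0.002 -> per row 0.0065 0.001
[-0.46 -0.01  0.47] [-0.    -0.001  0.   ]
[-0.46 -0.01  0.47] [-0.    -0.001  0.   ]
```

Request:
send_rows --series '[{"tx":-0.3,"ty":0,"tz":0.3,"wx":0,"wy":0,"wz":0,"jaw":1},{"tx":-0.2,"ty":0,"tz":0.2,"wx":0,"wy":0,"wz":0,"jaw":1}]'

```text
t: 7.92
tool_pos: [0.5784, -0.2485, 0.1912]
tool_rot: [2.693, -0.729, 0.992]
contact_force: [-0.4, 0.5, -1.3]
opening: 0.0169
```

```bash
python3 - <<'E'
from h import *
st();print(drv());go(.034,2)
E
```

```text
t 7.92 p [ 0.5784 -0.2485  0.1912] F [-0.4  0.5 -1.3] T [0.42 0.43 0.03] op 0.0169
q [-0.522 -0.265  2.104 -0.007  0.596  1.581] x [ 0.657 -0.384  0.649] z [ 0.56  -0.327 -0.761]
(array([ 0.57502635, -0.24511542,  0.04389134]), array([-2.71050280e-03,  8.65270568e-04,  9.99995952e-01]))
dist 0.0099 ang 0.003 -> per row 0.0050 0.001
[-0.34 -0.    0.36] [-0.    -0.001  0.   ]
[-0.34 -0.    0.36] [-0.    -0.001  0.   ]
```

Request:
send_rows --series '[{"tx":-0.3,"ty":0,"tz":0.4,"wx":0,"wy":0,"wz":0,"jaw":1},{"tx":-0.3,"ty":0,"tz":0.4,"wx":0,"wy":0,"wz":0,"jaw":1}]'

```text
t: 8.18
tool_pos: [0.5788, -0.2486, 0.1805]
tool_rot: [2.694, -0.729, 0.991]
contact_force: [-2.2, 1.1, 0.6]
opening: 0.017
```

```bash
python3 - <<'E'
from h import *
st();print(drv());go(.026,2)
E
```

```text
t 8.18 p [ 0.5788 -0.2486  0.1805] F [-2.2  1.1  0.6] T [0.46 0.54 0.04] op 0.017
q [-0.522 -0.25   2.111 -0.007  0.575  1.582] x [ 0.657 -0.384  0.648] z [ 0.56  -0.326 -0.762]
(array([ 0.5754036 , -0.24507899,  0.03325029]), array([-2.27028028e-03,  1.47461836e-04,  9.99997412e-01]))
dist 0.0073 ang 0.002 -> per row 0.0037 0.001
[-0.27  0.    0.25] [-0.001 -0.001 -0.   ]
[-0.27  0.    0.25] [-0.001 -0.001 -0.   ]
```

Request:
send_rows --series '[{"tx":-0.3,"ty":0,"tz":0.25,"wx":0,"wy":0,"wz":0,"jaw":1},{"tx":-0.25,"ty":0,"tz":0.2,"wx":0,"wy":0,"wz":0,"jaw":1}]'

```text
t: 8.43
tool_pos: [0.5776, -0.248, 0.1726]
tool_rot: [2.694, -0.729, 0.991]
contact_force: [-0.4, 0.1, -2.0]
opening: 0.0169
```

```bash
python3 - <<'E'
from h import *
st();print(drv());go(.020,2)
E
```

```text
t 8.43 p [ 0.5776 -0.248   0.1726] F [-0.4  0.1 -2. ] T [ 0.19  0.34 -0.02] op 0.0169
q [-0.522 -0.243  2.119 -0.007  0.56   1.582] x [ 0.658 -0.384  0.648] z [ 0.56  -0.327 -0.762]
(array([ 0.57415515, -0.24457398,  0.02531102]), array([-2.00373707e-03,  5.38022507e-04,  9.99997848e-01]))
dist 0.0053 ang 0.002 -> per row 0.0027 0.001
[-0.15 -0.    0.22] [-0.    -0.001  0.   ]
[-0.15 -0.    0.22] [-0.    -0.001  0.   ]
```

Slowly feel for the bottom.

Request:
send_rows --series '[{"tx":-0.15,"ty":0,"tz":0.2,"wx":0,"wy":0,"wz":0,"jaw":1},{"tx":-0.05,"ty":0,"tz":0.1,"wx":0,"wy":0,"wz":0,"jaw":1}]'

```text
t: 8.68
tool_pos: [0.5779, -0.2483, 0.1685]
tool_rot: [2.693, -0.729, 0.991]
contact_force: [0.5, -0.9, -1.4]
opening: 0.017
```

```bash
python3 - <<'E'
from h import *
st();print(drv());go(.019,2)
E
```

```text
t 8.68 p [ 0.5779 -0.2483  0.1685] F [ 0.5 -0.9 -1.4] T [ 0.21  0.36 -0.03] op 0.017
q [-0.522 -0.236  2.121 -0.007  0.551  1.582] x [ 0.658 -0.384  0.648] z [ 0.56  -0.327 -0.762]
(array([ 0.57445574, -0.24487462,  0.02125814]), array([-1.95996492e-03,  7.03076522e-04,  9.99997832e-01]))
dist 0.0023 ang 0.002 -> per row 0.0011 0.001
[-0.07 -0.01  0.09] [-0.    -0.001  0.   ]
[-0.07 -0.01  0.09] [-0.    -0.001  0.   ]
```

Request:
send_rows --series '[{"tx":-0.08,"ty":0,"tz":0.1,"wx":0,"wy":0,"wz":0,"jaw":1},{"tx":-0.05,"ty":0,"tz":0.05,"wx":0,"wy":0,"wz":0,"jaw":1}]'

```text
t: 8.93
tool_pos: [0.5781, -0.2484, 0.1667]
tool_rot: [2.693, -0.729, 0.992]
contact_force: [-0.6, 0.7, 0.2]
opening: 0.0169
```

```bash
python3 - <<'E'
from h import *
st();print(drv())
im=ctrl.get_image('side')[:,:,::-1]; c=im[130:290,280:400]
cv2.imwrite('pics/s9.png',cv2.resize(c,None,fx=3.7,fy=3.7,interpolation=cv2.INTER_CUBIC))
E
```

```text
t 8.93 p [ 0.5781 -0.2484  0.1667] F [-0.6  0.7  0.2] T [ 0.26  0.37 -0.01] op 0.0169
q [-0.522 -0.233  2.122 -0.007  0.547  1.582] x [ 0.657 -0.384  0.649] z [ 0.56  -0.327 -0.761]
(array([ 0.57465751, -0.24506276,  0.01940758]), array([-2.37577011e-03,  9.76683282e-04,  9.99996701e-01]))
```

View pics/s9.png

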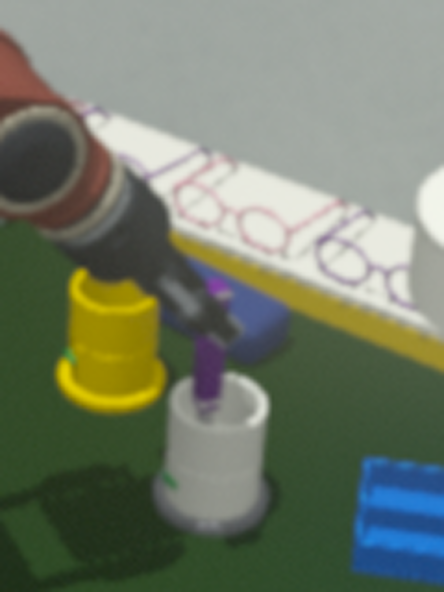

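Request:
send_rows --series '[{"tx":-0.07,"ty":0,"tz":0.08,"wx":0,"wy":0,"wz":0,"jaw":1}]'

```text
t: 9.1
tool_pos: [0.5785, -0.2486, 0.1666]
tool_rot: [2.692, -0.728, 0.994]
contact_force: [-1.7, 0.8, 4.1]
opening: 0.0169
```

```bash
python3 - <<'E'
from h import *
st();print(drv())
E
```

```text
t 9.1 p [ 0.5785 -0.2486  0.1666] F [-1.7  0.8  4.1] T [ 0.33  0.55 -0.  ] op 0.0169
q [-0.522 -0.232  2.122 -0.007  0.544  1.582] x [ 0.656 -0.383  0.65 ] z [ 0.561 -0.328 -0.76 ]
(array([ 0.57531924, -0.2453951 ,  0.01934111]), array([-0.00378912,  0.00179032,  0.99999122]))
```

Request:
send_rows --series '[{"tx":0,"ty":0,"tz":0,"wx":0,"wy":0,"wz":0,"jaw":0.72},{"tx":0,"ty":0,"tz":0,"wx":0,"wy":0,"wz":0,"jaw":0.6},{"tx":0,"ty":0,"tz":0,"wx":0,"wy":0,"wz":0,"jaw":0.4},{"tx":0,"ty":0,"tz":0,"wx":0,"wy":0,"wz":0,"jaw":0.3}]' --squeeze 20

```text
t: 9.6
tool_pos: [0.5791, -0.249, 0.1676]
tool_rot: [2.69, -0.728, 0.997]
contact_force: [-0.2, 0.2, 0.3]
opening: 0.0596
```

```bash
python3 - <<'E'
from h import *
st()
im=ctrl.get_image('wrist')[:,:,::-1]
cv2.imwrite('pics/w10.png',im)
E
```

```text
t 9.6 p [ 0.5791 -0.249   0.1676] F [-0.2  0.2  0.3] T [0.18 0.22 0.02] op 0.0596
q [-0.522 -0.232  2.121 -0.008  0.543  1.582] x [ 0.655 -0.383  0.651] z [ 0.563 -0.328 -0.759]
```

View pics/w10.png

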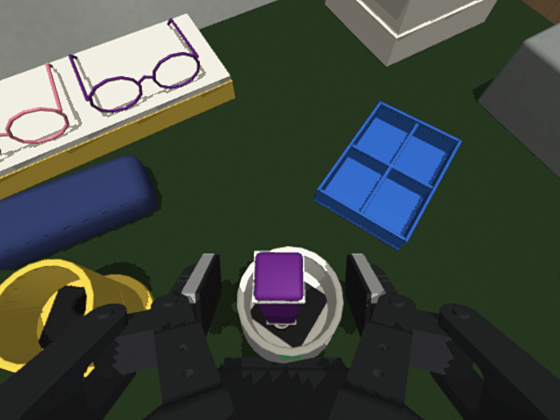

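Released and standing. Retreat straight back along the tool axis.

Request:
send_rows --series '[{"tx":0,"ty":0,"tz":-1.0,"wx":0,"wy":0,"wz":0,"jaw":0},{"tx":0,"ty":0,"tz":-2.5,"wx":0,"wy":0,"wz":0,"jaw":0},{"tx":0,"ty":0,"tz":-4,"wx":0,"wy":0,"wz":0,"jaw":0},{"tx":0,"ty":0,"tz":-4,"wx":0,"wy":0,"wz":0,"jaw":0},{"tx":0,"ty":0,"tz":-2,"wx":0,"wy":0,"wz":0,"jaw":0}]'

```text
t: 10.28
tool_pos: [0.4997, -0.2027, 0.2728]
tool_rot: [2.692, -0.729, 0.993]
contact_force: [0.7, 0.0, -0.6]
opening: 0.0858
```

Request:
send_rows --series '[{"tx":0,"ty":0,"tz":0,"wx":0,"wy":0,"wz":0,"jaw":0},{"tx":0,"ty":0,"tz":0,"wx":0,"wy":0,"wz":0,"jaw":0},{"tx":0,"ty":0,"tz":0,"wx":0,"wy":0,"wz":0,"jaw":0}]'

```text
t: 10.65
tool_pos: [0.4997, -0.2026, 0.2741]
tool_rot: [2.69, -0.728, 0.997]
contact_force: [-1.0, 0.1, 0.3]
opening: 0.0857
```

```bash
python3 - <<'E'
from h import *
st()
for n in('scene','side'):
    im=ctrl.get_image(n)[:,:,::-1]; cv2.imwrite(f'pics/{n}11.png',im)
c=[cv2.imread('pics/side11.png')[130:290,270:390],cv2.imread('pics/scene11.png')[120:280,150:270]]
cv2.imwrite('pics/f.png',cv2.resize(np.hstack(c),None,fx=3.3,fy=3.3,interpolation=cv2.INTER_CUBIC))
for n in('side','scene'): print(n,proj(n,[*H,.2]),proj(n,[*H,.09]))
E
```

```text
t 10.65 p [ 0.4997 -0.2026  0.2741] F [-1.   0.1  0.3] T [ 0.15  0.27 -0.03] op 0.0857
q [-0.521 -0.623  2.212 -0.006  0.843  1.581] x [ 0.655 -0.382  0.652] z [ 0.563 -0.329 -0.758]
side [337.11177771 206.56033271] [334.47477012 239.18320124]
scene [198.35876762 181.30623563] [205.10149888 205.41866379]
```

View pics/f.png

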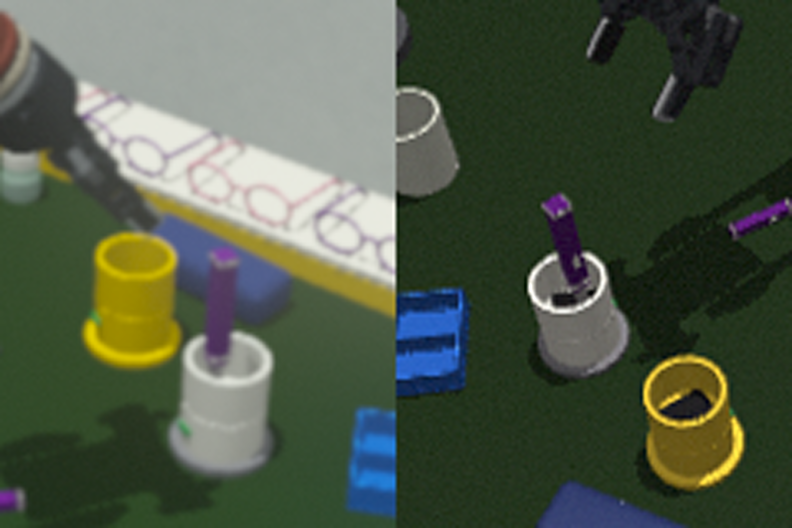

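View pics/scene11.png

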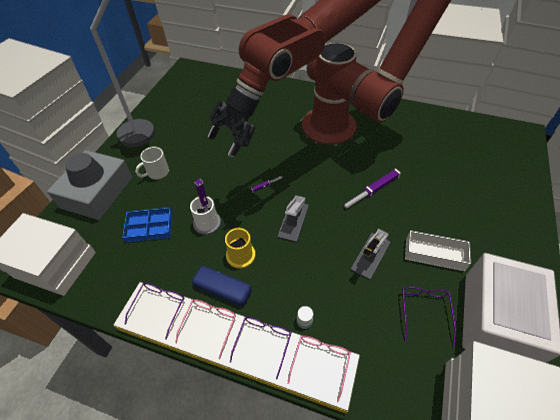

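```bash
python3 - <<'E'
from h import *
print(ctrl.finish_job()); st()
E
```

```text
the job is handed in; nothing more can be done
None
the job is handed in; nothing more can be done
```

The purple driver is standing upright in the white charging cup, released, with its shank at the bottom of the socket, and the job is handed in. No verdict was reported. It took about 10.7 s of the 54 s.

- **Finding the socket:** From above, the wrist camera showed the hole at about (0.574, -0.245). That is 11.5 mm from the cup's axis, against the 11 mm stated.
- **Grasp and lift:** I took the driver by the free end of its handle, lifted it straight out of its rest and turned it upright over the hole.
- **Insertion:** I lowered it in the gripper in small steps. The vertical force stayed within about 2 N of zero until the tip touched the socket bottom, when it read about 4 N with the tip at an estimated 19 mm (20 mm expected). I then opened the gripper and backed away.

**Last checks:** The side and scene pictures show the driver upright. The end of its handle is within about 2 pixels of where a fully seated driver should appear. The gripper is clear of everything, the force reading is about 1 N, within its usual noise, and the black driver and bystanders look unmoved.

**One disagreement:** The scene camera placed the cup about 3 mm farther in y than the wrist camera did. I aimed close to the wrist camera's value, and the shank went in with only about 2 N of brief sideways force.

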